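# Clip the pantry turntable's spindle

## Robot

A 6-joint arm with a two-finger parallel gripper is mounted at the origin on the work surface. World frame = base frame: x ahead of the robot, y to its left, z up, the work surface at z = 0. Lengths are in mm, angles in rad, forces in N, time in s.
With the tool pointing down it reaches from about 325 to 925 mm from the base axis. Payload 3.1 kg.
Tool frame: the origin (TCP) lies midway between the tips of the shut fingers; the grasp point (between the pads) lies 19 mm behind it; z points along the fingers, y is the line along which they close (so a half turn about z gives the same grasp; the last joint's range is limited). The gripper opens to 85 mm and grips with 20 to 120 N. Pads are 22 mm wide; open, the fingers measure 114 mm over their backs; the gripper's body (76 mm by 85 mm) begins 54 mm behind the grasp point. The pads swing forward as they close: fully open they stand 13 mm farther back than shut.
Start: joints at [-1.384, 0.217, 1.613, -0, 1.311, -0.112], TCP at [184.005, -597.312, 231.3] pointing down, gripper open.
Joint ranges: [-2.75, 2.75], [-0.78, 2.1], [0.31, 2.55], [-1.13, 4.27], [0.13, 2.63], [-2.58, 2.58]. Speed limits (rad/s): [2.79, 2.79, 3.14, 3.14, 3.14, 3.14].

## Interface

Orientations are given as a unit quaternion [x, y, z, w].
In Python, from cell import manip gives the robot as it stands.
- The arm moves only by the tool tcp_steps, called after ">>>" as name(argument=value, ...) on one line, values as JSON. Schema: {"type":"object","properties":{"offsets":{"type":"string"},"clamp_n":{"type":"number"},"only":{"type":"string"},"quiet":{"type":"boolean"},"lines":{"type":"string"}},"required":["offsets"],"additionalProperties":false}. offsets is a string of 1 to 5 rows, parted by a bar, with the numbers parted by spaces; each row has 5 numbers: the finger opening in mm, then dx, dy, dz in normalised numbers (1 is 400 mm), then a turn about the tool's z in fractions of the full range, 1 being 60 degrees; each row is the pose to reach, as a shift and turn from the pose commanded when the call began, along the tool's axes at that moment; what a row does not reach only later rows make up. A row lasts 1/12 s, in which the tool goes at most 41.7 mm and 0.125 rad, less where a joint would pass 70% of its speed; a pose out of reach is approached as far as the arm can. The fingers move at their own pace and stop on an object; clamp_n is the grip in N (left out, the last holds). Time passes only in rows, so rows that do not move let the fingers close. The tool returns the time, the measured TCP pose, the force, the opening and the grip force at its end. only (a regular expression) keeps the lines of the reply that match it, lines (a string "A,B") keeps lines A to B, and quiet returns only ok. No shift or turn number may pass 1 either way. Input that does not fit is refused with a message, and nothing moves.
- manip.read_state(): the state, without advancing time (a new reading comes with each control period).
- manip.snapshot(name): name is "scene" or "top" or "wrist"; returns a dict with "frame" (384x512x3 uint8, red, green, blue), "fx", "fy", "cx", "cy" (pixels), "k1" (the pictures are not rectified: a ray, as slopes to the right and down, at radius r is drawn at 1 + k1 r^2 times it, then the intrinsics apply), "extrinsics" (4x4, takes a point from world to camera coordinates). Camera axes: x right, y up, looking along -z (the intrinsics and any distortion apply to the point x, -y, -z); pixel columns grow to the right and rows downward; lengths in mm; the calibration is good to about 2 mm. A picture is of the moment at which its call begins. There is no depth.
- manip.hand_in(): hands the job in; it is judged then, once.
The state is a dict: "t": time; "joints": joint angles; "dq": joint speeds; "joint_torque": joint torques, N m; "eef_pos": TCP position; "tool_rot": TCP orientation; "contact_force": force on the tool from outside, world axes, zero at the start; "moment": the same for the moment, N m; "gripper_width": finger opening in mm; "grasp_force": force on a finger pad.
Only numpy, scipy, OpenCV 4.12 (cv2) and the standard library are available. Lean on these libraries where they do the work, as an engineer would, in place of code of your own. Each camera call takes 0.05 s, during which the arm holds its last target. There are 200 camera calls.

## Task

Pick up the retaining clip from the wooden board and push it sideways, open end first, into the groove of the turntable's spindle (between the washer and the round head) until it snaps fully home around the groove, then let go of it. How far the spindle stands up is not known, so find the height by feel; never bear on the spindle or turntable with the clip harder than about 30 N (a firm thumb), and do not knock over or shift the spice jars on the turntable.

Things in the scene. Friction and masses are not known exactly. Their poses are not given: they have to be found in the camera images.
- clip: Retaining clip: flat steel fork 4 mm thick with a dark steel upright tab to hold. Origin: underside, centred under the tab; x towards the open end, z up. Tab: 10 mm thick along x, 22 wide along y, rising 4 to 38 mm above the underside. Plate: x = -9 to +59 mm, 22 mm wide, from x = 32 mm on 30 mm wide. About 130 g. At the start it lies flat on the board, tab up.
- clip_eye (a point): Centre of the clip's slot seat: 50 mm ahead of the clip's origin along x, 2 mm above its underside (mid thickness). It lies on the spindle's axis when the clip is home. The slot is 17 mm wide and runs from 8 mm behind this point to the open end 9 mm ahead of it.
- clip_mouth (a point): Middle of the clip's mouth, 57.5 mm ahead of its origin, mid thickness. Two round spring jaws (4 mm radius, centres 9 mm either side of this point, noses 4 mm ahead of it) narrow the slot here to 10 mm. Pushed onto the groove's core they spread by themselves: the push rises to some 4 to 10 N, drops as it snaps in, then stops hard.
- turntable: Fixed wooden pantry turntable (does not turn or move), origin at the centre of its underside, on the spindle's upright axis. Tray 260 mm across, floor 22 mm high, rim 36 mm high; hub 64 mm across, top 40 mm high. Its x axis points at the middle jar; the half towards -x is free of jars: come from there, pushing the clip along +x.
- spindle_low (a point): Fixed point on the spindle's axis, 45 mm above the turntable's origin. Steel spindle, from below: washer 52 mm across, 4 mm thick; groove 6 mm high, core 15 mm across, open all round; head 26 mm across, 26 mm high. One piece, rigid below 80 N, standing at a height NOT measured: the washer's top (groove's floor) is 0 to 26 mm above this point.
- free_side (a point): Fixed point on the turntable, 50 mm from the axis towards -x (away from the middle jar), 45 mm above the origin: the tab stands over it when the clip is home, pushed in along +x. Then 32 mm lie between tab and head: to let go, open the fingers only some 10 mm a side.
- jar0: small spice jar with a metal lid standing on the turntable's tray at its right (93 mm from the axis, 66 degrees from +x towards -y): 40 mm across, 71 mm high, origin at the centre of its underside; must stay put
- jar1: small spice jar with a metal lid standing on the turntable's tray in the middle (93 mm from the axis, towards +x): 40 mm across, 71 mm high, origin at the centre of its underside; must stay put
- jar2: small spice jar with a metal lid standing on the turntable's tray at its left (93 mm from the axis, 66 degrees from +x towards +y): 40 mm across, 71 mm high, origin at the centre of its underside; must stay put
- board: Fixed wooden board the clip lies on, 260 x 180 mm, 12 mm thick, origin at the centre of its underside; a loose washer and a jar lid lie near its +x end and do not matter.
Things that resemble listed ones, but are neither listed nor needed, are in the scene too. Leave any blue or red look-alike of the clip alone.

How it is judged (in metres and radians):
At the end, for the whole second after the job is handed in: The clip is snapped home in the groove: its eye within 2.5 mm of the spindle's axis seen from above and at groove height (44.5 to 76.5 mm above the turntable's underside, which leaves only the groove), tilted less than 0.2 rad, at rest and released (horizontal distance between clip_eye and turntable below 0.0025 m and z of clip_eye in the frame of turntable between 0.0445 and 0.0765 m and angle between clip's own z axis and vertical below 0.2 rad and linear speed of clip below 0.01 m/s and contact force between the fingers and clip below 0.1 N); the robot touches nothing.
It fails at once if the clip bears on the spindle or turntable with more than 30 N (contact force between clip and turntable above 30 N).
It fails at once if a spice jar is shifted by more than 20 mm or tipped by more than 0.3 rad (distance of any of jar0, jar1, jar2 from where it was at the start of the episode above 0.02 m or angle between any of jar0, jar1, jar2's own z axis and vertical above 0.3 rad).
It also fails if it takes over 46 s, if anything falls off the work surface, if the arm or the gripper's body presses on something with over 40 N, if the wrist force passes 120 N, or if a joint passes its speed limit or range.

## Working session

There is one attempt and no reset: what is moved stays moved. The work goes in short steps, Python scripts to look and compute and a tool call to move; the robot and the scene stay as the last step left them, time stands still between calls to the robot, and variables do not carry over. Pictures are saved under pics/ and viewed, at most 10 in all, crops included, and the job is handed in when it is done.

```bash
mkdir -p pics
```

Create h.py:
```python
import numpy as np,cv2
from cell import manip
def snap(n,f):
    s=manip.snapshot(n); np.savez('pics/'+f,**{k:np.array(v) for k,v in s.items()})
    cv2.imwrite(f'pics/{f}.png',s['frame'][:,:,::-1]); return s
def load(f): return dict(np.load(f'pics/{f}.npz'))
def ray(s,u,v):
    K=np.array([[s['fx'],0,s['cx']],[0,s['fy'],s['cy']],[0,0,1]],float)
    d=cv2.undistortPoints(np.array([[[u,v]]],float),K,np.array([float(s['k1']),0,0,0]))[0,0]
    E=np.array(s['extrinsics']);R=E[:3,:3];return -R.T@E[:3,3], R.T@np.array([d[0],-d[1],-1])
def onz(s,u,v,z):
    o,d=ray(s,u,v); return o+d*(z-o[2])/d[2]
def proj(s,p):
    E=np.array(s['extrinsics']);c=E[:3,:3]@np.array(p,float)+E[:3,3];x,y=c[0]/-c[2],-c[1]/-c[2]
    k=1+float(s['k1'])*(x*x+y*y);return float(s['fx']*x*k+s['cx']),float(s['fy']*y*k+s['cy'])
```

Run:
```python
from h import *
a=snap('top','top0');b=snap('scene','scene0')
for s in(a,b):print(s['fx'],s['k1'],ray(s,256,192))
print(manip.read_state())
```

```text
452.3567631360147 -0.024673969081221613 (array([ 294.74122364,  -16.19408274, 1141.79128755]), array([ 0.15751317, -0.00633622, -0.98750403]))
475.3353892038121 -0.08830153212901005 (array([ 991.70290385, -569.293608  , 1184.33173973]), array([-0.37738524,  0.38707356, -0.84152235]))
{'t': 0.1, 'joints': array([-1.38420235e+00,  2.17670976e-01,  1.61482475e+00, -1.65112543e-06,
        1.31127133e+00, -1.12211470e-01]), 'dq': array([ 0.00046976, -0.00192589, -0.00344915,  0.00059416,  0.00169967,
        0.00074475]), 'joint_torque': array([-8.55441267e-04, -3.98076868e+01, -3.04968882e+01, -1.76170292e-04,
        4.22299316e-03,  1.43873883e-06]), 'eef_pos': array([ 183.86111849, -596.56227335,  230.07696008]), 'tool_rot': array([ 9.88859541e-01,  1.48847661e-01, -4.12222538e-05, -1.08642142e-03]), 'contact_force': array([-0.06094025, -0.59786789,  0.27709024]), 'moment': array([ 0.05703121, -0.02639035,  0.00684114]), 'grasp_force': 0.0, 'gripper_width': 85.1449360753373}
```

View pics/top0.png

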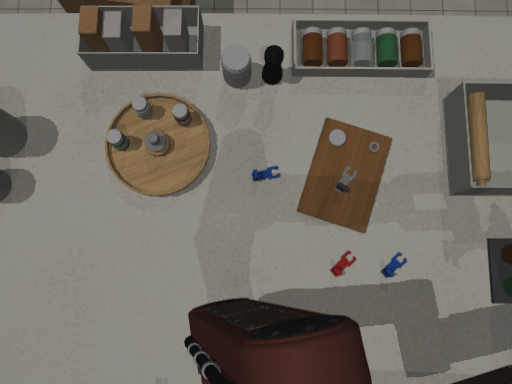

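View pics/scene0.png

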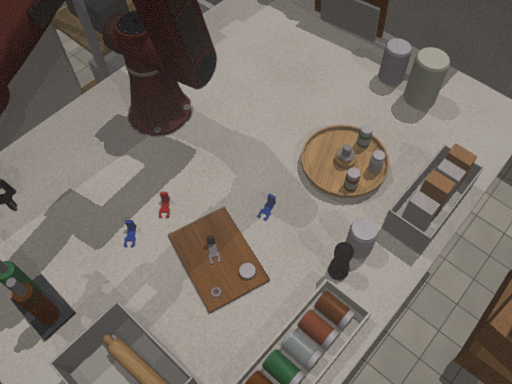

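Top view: the grey clip with a dark tab lies on the board at about (346,180). The look-alikes are blue at (266,174), blue at (394,265) and red at (343,263). Only the grey one is steel and on the board, so it is the one meant. The turntable is at (158,143), with jars at (117,139), (141,107) and (181,114). I'll confirm with one enlarged crop.

Run:
```python
from h import *
a=load('top0')['frame'][:,:,::-1];b=load('scene0')['frame'][:,:,::-1]
def c(i,x,y,w,h): return cv2.resize(i[y:y+h,x:x+w],(400,300),interpolation=cv2.INTER_CUBIC)
cv2.imwrite('pics/crop1.png',np.vstack([np.hstack([c(a,320,157,48,36),c(a,98,88,120,90)]),np.hstack([c(b,190,230,48,36),c(b,290,118,104,78)])]))
```

```text
(no output)
```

View pics/crop1.png

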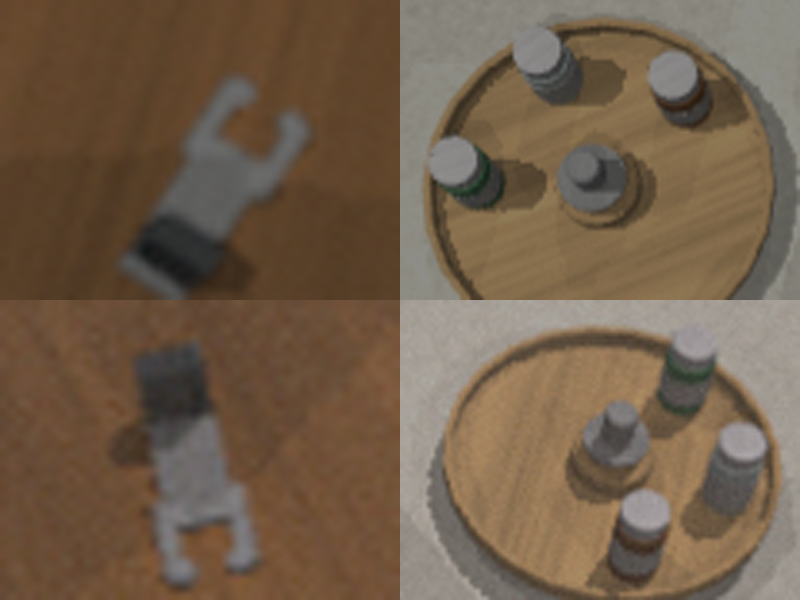

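Create fit.py:
```python
from h import *
from scipy.optimize import least_squares
T=load('top0');S=load('scene0')
def fit(obs,x0,n=3):
    def f(p):
        c,s=np.cos(p[2]),np.sin(p[2]);o=[]
        for cam,P,uv in obs:
            P=np.array([v(p) if callable(v) else v for v in P],float)
            o+=list(np.array(proj(cam,[p[0]+c*P[0]-s*P[1],p[1]+s*P[0]+c*P[1],P[2]]))-uv)
        return o
    r=least_squares(f,x0,loss='soft_l1');return r.x,np.array(f(r.x)).reshape(-1,2).round(1).tolist()
```

Run:
```python
from fit import *
z=12
A=lambda x,y:np.array([320+.12*x,157+.12*y]); B=lambda x,y:np.array([190+.12*x,230+.12*(y-300)])
ot=[(T,(57.5,9,z+4),A(237,88)),(T,(57.5,-9,z+4),A(295,125)),(T,(-9,11,z+4),A(122,262)),(T,(-9,-11,z+4),A(175,295))]
os=[(S,(57.5,-9,z+4),B(180,572)),(S,(57.5,9,z+4),B(240,558)),(S,(-5,-11,z+38),B(138,354)),(S,(-5,11,z+38),B(200,347))]
m=onz(T,342,187,16)
for o in (ot,os,ot+os):print('clip',*fit(o,[m[0],m[1],-.5]))
A=lambda x,y:np.array([98+.3*(x-400),88+.3*y]); B=lambda x,y:np.array([290+.26*(x-400),118+.26*(y-300)])
j=lambda a:(93*np.cos(np.radians(a)),93*np.sin(np.radians(a)),93)
h=lambda p:p[3]+45; hh=lambda p:p[3]+45+32
m=onz(T,158,143,50)
# try orientation: middle jar = top (538,50)
ot=[(T,j(0),A(538,50)),(T,j(-66),A(675,75)),(T,j(66),A(455,160)),(T,(0,0,h),A(593,178)),(T,(0,0,hh),A(585,165))]
os=[(S,j(0),B(742,442)),(S,j(-66),B(643,510)),(S,j(66),B(690,345)),(S,(0,0,h),B(615,440)),(S,(0,0,hh),B(622,415))]
for o in (ot,os,ot+os):print('tt',*fit(o,[m[0],m[1],.8,10]))
s=manip.read_state();print(s['eef_pos'])
```

```text
clip [ 486.04423258 -234.83850679   -0.60799774] [[0.7, 0.0], [-0.4, -0.4], [-0.6, -0.2], [0.3, 0.7]]
clip [ 489.06239252 -235.08726853   -0.6264952 ] [[0.3, 0.0], [-0.3, 0.4], [-0.3, 0.1], [0.3, -0.6]]
clip [ 487.45085364 -234.94703473   -0.61624951] [[0.9, -0.4], [-0.2, -0.8], [-0.5, -0.8], [0.3, 0.2], [0.1, -0.4], [-0.5, -0.1], [-0.7, -0.2], [-0.1, -1.0]]
tt [5.93769525e+02 2.24541045e+02 3.93332938e-01 1.20739878e+01] [[0.3, -0.0], [-0.0, -0.2], [-0.2, 0.2], [0.2, -0.1], [-0.2, 0.2]]
tt [5.96918278e+02 2.23861780e+02 4.02051879e-01 1.25577140e+01] [[-0.2, 0.2], [0.4, 0.5], [0.6, -0.7], [-0.2, -0.0], [-0.6, -0.1]]
tt [5.94973029e+02 2.24803425e+02 3.96085762e-01 9.89405732e+00] [[0.1, -0.5], [-0.2, -0.7], [-0.3, -0.2], [0.3, -0.4], [-0.1, -0.0], [-0.6, -0.2], [-0.2, -0.1], [0.4, -1.1], [-0.7, 0.0], [-1.0, -0.1]]
[ 183.86111849 -596.56227335  230.07696008]
```

Clip at (487.5, −235), yaw −0.616. Turntable at (595, 224.5), yaw 0.396. Moving above the clip.

Create go.py:
```python
import sys
from h import *
from scipy.spatial.transform import Rotation as R
# usage: go.py x y z yaw(of tool y)
s=manip.read_state();r=R.from_quat(s['tool_rot']);M=r.as_matrix()
p=np.array([float(v) for v in sys.argv[1:4]]);d=M.T@(p-s['eef_pos'])
y=np.arctan2(M[1,1],M[0,1]);print('tool d',d.round(1),'turn',round(y-float(sys.argv[4]),3),'yaw',y.round(3),'z axis',M[:,2].round(4),'F',s['contact_force'].round(1))
```

```bash
python3 go.py 487.5 -235 140 -0.616
```

```text
tool d [ 396.6 -256.    90.7] turn -0.656 yaw -1.272 z axis [-4.0e-04  2.1e-03 -1.0e+00] F [-0.1 -0.6  0.3]
```

Units first: shifts go in shares of 400 mm and turns go in shares of 60 degrees. So 165 mm / 400 = 0.4125, 132 mm / 400 = 0.33, -0.5 rad / 1.0472 = -0.4775.

>>> tcp_steps(offsets="85 0.0825 -0.0525 0.0175 -0.0955 | 85 0.165 -0.105 0.035 -0.191 | 85 0.2475 -0.1575 0.0525 -0.2865 | 85 0.33 -0.21 0.07 -0.382 | 85 0.4125 -0.2625 0.0875 -0.4775", clamp_n=60)

```text
t: 0.52
eef_pos: [311.3, -446.6, 195.4]
tool_rot: [0.92, 0.391, 0.0, -0.0]
contact_force: [0.4, -0.1, 0.4]
gripper_width: 85.3
grasp_force: 0.0
```

```bash
python3 go.py 487.5 -235 140 -0.616
```

```text
tool d [274.5 -20.2  55.5] turn -0.152 yaw -0.768 z axis [-3.e-04  9.e-04 -1.e+00] F [ 0.4 -0.1  0.4]
```

Converted, 190 mm / 400 = 0.475, 152 mm / 400 = 0.38, -0.15 rad / 1.0472 = -0.1432.

>>> tcp_steps(offsets="85 0.095 -0.0075 0.02 -0.0477 | 85 0.19 -0.015 0.04 -0.0955 | 85 0.285 -0.0225 0.06 -0.1432 | 85 0.38 -0.03 0.08 -0.1432 | 85 0.475 -0.0375 0.1 -0.1432")

```text
t: 0.93
eef_pos: [433.1, -299.9, 155.6]
tool_rot: [0.89, 0.457, -0.0, -0.0]
contact_force: [1.1, 0.5, -0.6]
gripper_width: 85.1
grasp_force: 0.0
```

>>> tcp_steps(offsets="60 0.0875 0 0.0125 0 | 60 0.175 0 0.03 0 | 60 0.175 0 0.03 0")

```text
t: 1.18
eef_pos: [474.8, -239.2, 142.3]
tool_rot: [0.888, 0.459, 0.0, -0.002]
contact_force: [-0.6, -0.1, 0.1]
gripper_width: 60.2
grasp_force: 0.0
```

```bash
python3 go.py 487.5 -235 140 -0.616
python3 -c "
from h import *
s=snap('wrist','w0');print(proj(s,[487.5,-235,50]),proj(s,[487.5+57.5*.816,-235-57.5*.578,16]))"
```

```text
tool d [10.8  8.   2.3] turn -0.001 yaw -0.617 z axis [-0.0015  0.0047 -1.    ] F [-0.6 -0.1  0.1]
(264.57178862483437, 183.9208257605058) (325.90751902571634, 173.62213105695946)
```

View pics/w0.png

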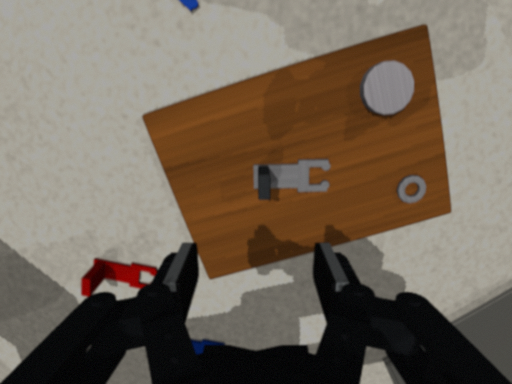

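The clip is in the wrist view: tab at about (264,182), jaws at about (321,164) and (321,187). An enlarged crop will refine these.

```bash
python3 -c "
from h import *
s=load('w0')['frame'][:,:,::-1]
cv2.imwrite('pics/crop2.png',cv2.resize(s[150:210,245:345],(800,480),interpolation=cv2.INTER_CUBIC))"
```

```text
(no output)
```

View pics/crop2.png

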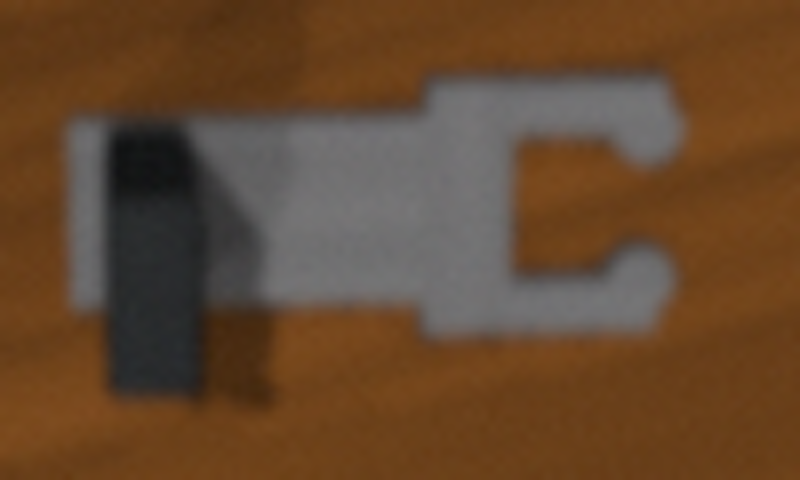

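Run:
```python
from fit import *
W=load('w0');q=lambda x,y:np.array([244.5+(x+.5)/8,149.5+(y+.5)/8])
o=[((-9,11,16),(68,120)),((-9,-11,16),(75,308)),((32,15,16),(428,75)),((32,-15,16),(424,337)),((42,8.5,16),(512,135)),((42,-8.5,16),(512,275)),
((-5,11,50),(108,190)),((5,11,50),(202,190)),((-5,-11,50),(109,395)),((5,-11,50),(203,395))]
print(*fit([(W,P,q(*u)) for P,u in o],[487,-235,-.6]))
```

```bash
python3 go.py 487.5 -235 70 -0.616
```

```text
[ 485.84423172 -236.60709739   -0.59843606] [[0.1, -0.2], [-0.3, -0.6], [0.2, 0.4], [-0.2, -0.9], [0.4, -0.3], [-0.3, 0.1], [-0.4, 0.3], [0.3, 0.1], [-0.1, 0.5], [0.3, 0.3]]
tool d [13.4  7.6 72.8] turn -0.001 yaw -0.617 z axis [-0.0023  0.0021 -1.    ] F [-0.4  0.1  0.2]
```

Converted, 72 mm / 400 = 0.18, 48 mm / 400 = 0.12, -0.014 rad / 1.0472 = -0.0134.

```bash
python3 go.py 486.2 -236.2 70 -0.603
```

```text
tool d [11.6  7.3 72.8] turn -0.014 yaw -0.617 z axis [-0.0023  0.0021 -1.    ] F [-0.4  0.1  0.2]
```

>>> tcp_steps(offsets="40 0.015 0.01 0.06 -0.0095 | 40 0.03 0.0175 0.12 -0.0134 | 40 0.03 0.0175 0.18 -0.0134 | 40 0.03 0.0175 0.18 -0.0134")

```text
t: 1.57
eef_pos: [481.8, -237.6, 67.4]
tool_rot: [0.886, 0.463, -0.003, -0.004]
contact_force: [-2.0, 0.5, -0.5]
gripper_width: 40.4
grasp_force: 0.0
```

```bash
python3 go.py 486.2 -236.2 23 -0.603
```

```text
tool d [ 3.7  3.2 44.3] turn -0.006 yaw -0.609 z axis [-0.0088  0.0052 -0.9999] F [-2.   0.5 -0.5]
```

Converted, 40 mm / 400 = 0.1, 35 mm / 400 = 0.0875.

>>> tcp_steps(offsets="40 0.0075 0.0075 0.05 0 | 40 0.0075 0.0075 0.0875 0 | 40 0.0075 0.0075 0.1 0 | 40 0.0075 0.0075 0.1 0 | 40 0.0075 0.0075 0.1 0")

```text
t: 1.98
eef_pos: [490.2, -239.3, 33.1]
tool_rot: [0.887, 0.463, 0.0, 0.0]
contact_force: [-0.3, 0.5, 0.2]
gripper_width: 39.8
grasp_force: 0.0
```

```bash
python3 go.py 486.2 -236.2 23 -0.603
```

```text
tool d [ 0.2 -5.1 10.1] turn -0.006 yaw -0.609 z axis [ 4.e-04 -5.e-04 -1.e+00] F [-0.3  0.5  0.2]
```

Converted, 8 mm / 400 = 0.02, -5 mm / 400 = -0.0125.

>>> tcp_steps(offsets="40 0 -0.0125 0.01 0 | 40 0 -0.0125 0.02 0 | 40 0 -0.0125 0.02 0 | 40 0 -0.0125 0.02 0")

```text
t: 2.32
eef_pos: [486.0, -235.5, 24.5]
tool_rot: [0.886, 0.463, -0.0, 0.0]
contact_force: [-0.2, -0.1, 0.0]
gripper_width: 40.1
grasp_force: 0.0
```

```bash
python3 go.py 486.2 -236.2 23 -0.603
```

```text
tool d [-0.4  0.6  1.5] turn -0.005 yaw -0.608 z axis [-0. -0. -1.] F [-0.2 -0.1  0. ]
```

>>> tcp_steps(offsets="20 0 0 0 0 | 0 0 0 0 0 | 0 0 0 0 0 | 0 0 0 0 0 | 0 0 0 0 0", clamp_n=60)

```text
t: 2.73
eef_pos: [486.6, -235.8, 24.7]
tool_rot: [0.886, 0.463, 0.0, 0.0]
contact_force: [0.5, 0.8, 1.9]
gripper_width: 9.1
grasp_force: 59.7
```

>>> tcp_steps(offsets="0 0 0 0 0 | 0 0 0 0 0")

```text
t: 2.9
eef_pos: [486.6, -235.9, 24.7]
tool_rot: [0.886, 0.463, 0.0, 0.0]
contact_force: [0.4, -0.2, 2.7]
gripper_width: 8.9
grasp_force: 59.8
```

```bash
python3 go.py 486.2 -236.2 140 -0.603
```

```text
tool d [  -0.5   -0.  -115.3] turn -0.005 yaw -0.608 z axis [ 8.e-04 -4.e-04 -1.e+00] F [ 0.4 -0.2  2.7]
```

Converted, -115 mm / 400 = -0.2875, -80 mm / 400 = -0.2.

>>> tcp_steps(offsets="0 0 0 -0.0375 0 | 0 0 0 -0.1125 0 | 0 0 0 -0.2 0 | 0 0 0 -0.2875 0 | 0 0 0 -0.2875 0")

```text
t: 3.32
eef_pos: [490.5, -238.5, 146.7]
tool_rot: [0.886, 0.463, 0.003, 0.006]
contact_force: [2.2, -0.7, 0.1]
gripper_width: 9.2
grasp_force: 59.5
```

>>> tcp_steps(offsets="0 0 0 0 0 | 0 0 0 0 0 | 0 0 0 0 0")

```text
t: 3.57
eef_pos: [484.3, -234.5, 136.9]
tool_rot: [0.886, 0.463, -0.001, -0.002]
contact_force: [-0.2, 0.3, -1.9]
gripper_width: 8.5
grasp_force: 59.4
```

```bash
python3 -c "
from h import *
s=snap('wrist','w1');t=manip.read_state();print(t['eef_pos'],t['tool_rot'],t['contact_force'])
for x,y,z in((57.5,9,4),(57.5,-9,4),(-9,0,4)):
  c,q=np.cos(-.608),np.sin(-.608);p=t['eef_pos']+[c*x-q*y,q*x+c*y,z-12.7];print(proj(s,p))
cv2.imwrite('pics/crop3.png',cv2.resize(s['frame'][190:384,180:400,::-1],(680,600),interpolation=cv2.INTER_CUBIC))"; python3 go.py 500 180 140 0.396
```

```text
[ 484.30855807 -234.45412207  136.67034913] [ 0.88634951  0.46300961 -0.00125489 -0.00225154] [-0.70833207  0.66168178 -1.18246054]
(357.39481565481617, 229.54085479110668)
(353.8412947577049, 257.96574376892477)
(237.91432672615795, 244.11389914726848)
tool d [ 349.1 -223.9   -2.2] turn -1.004 yaw -0.608 z axis [-0.0043  0.0028 -1.    ] F [-0.7  0.7 -1.2]
```

View pics/crop3.png

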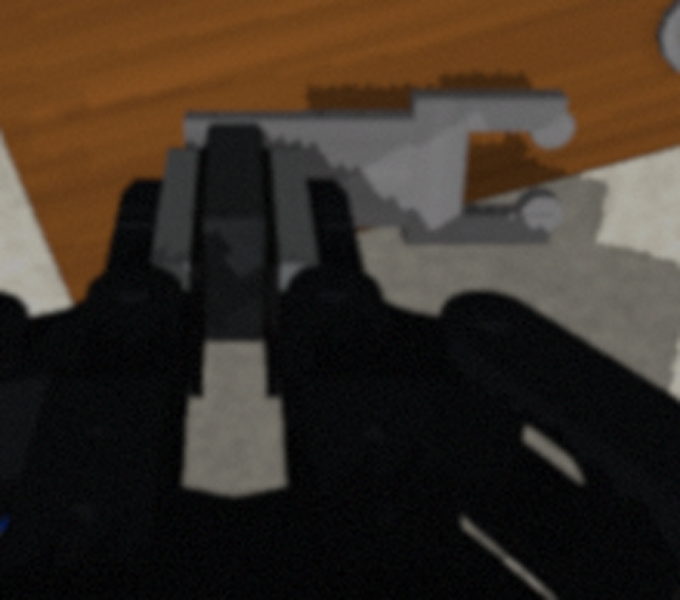

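Held as predicted: jaws at full-frame pixels (358,230) and (355,258), against predicted (357,230) and (354,258), so the clip is square and centred. The grasp also shows each camera's bias. Corrected for it, both cameras put the axis at about (594.4, 223.2). Travelling to the standoff.

Converted, 122 mm / 400 = 0.305, 92 mm / 400 = 0.23, -0.48 rad / 1.0472 = -0.4584.

```bash
python3 go.py 474.5 173.1 120 0.396
```

```text
tool d [ 328.9 -240.8   17.9] turn -1.004 yaw -0.608 z axis [-0.0043  0.0028 -1.    ] F [-0.7  0.7 -1.2]
```

>>> tcp_steps(offsets="0 0.025 -0.015 0 -0.0382 | 0 0.085 -0.055 0 -0.1337 | 0 0.155 -0.1 0 -0.2387 | 0 0.23 -0.145 0 -0.3438 | 0 0.305 -0.19 0 -0.4584")

```text
t: 4.03
eef_pos: [492.2, -89.8, 137.9]
tool_rot: [0.749, 0.663, -0.0, -0.001]
contact_force: [1.5, -0.6, -1.2]
gripper_width: 8.8
grasp_force: 59.3
```

```bash
python3 go.py 474.5 173.1 120 0.396
```

```text
tool d [258.8 -49.5  18.3] turn -0.518 yaw -0.122 z axis [-0.0024  0.0014 -1.    ] F [ 1.5 -0.6 -1.2]
```

Converted, 170 mm / 400 = 0.425, 140 mm / 400 = 0.35, -0.5 rad / 1.0472 = -0.4775.

>>> tcp_steps(offsets="0 0.0875 -0.015 0.0075 -0.0955 | 0 0.175 -0.03 0.015 -0.191 | 0 0.2625 -0.045 0.0225 -0.2865 | 0 0.35 -0.065 0.03 -0.382 | 0 0.425 -0.08 0.035 -0.4775")

```text
t: 4.45
eef_pos: [481.2, 83.5, 123.7]
tool_rot: [0.561, 0.828, -0.001, -0.002]
contact_force: [0.6, -0.4, -1.1]
gripper_width: 8.7
grasp_force: 59.3
```

>>> tcp_steps(offsets="0 0.05 0 0 0 | 0 0.075 0 0 0 | 0 0.075 0 0 0 | 0 0.075 0 0 0")

```text
t: 4.78
eef_pos: [471.9, 108.6, 124.7]
tool_rot: [0.563, 0.826, -0.001, -0.0]
contact_force: [0.9, 1.3, -1.1]
gripper_width: 8.7
grasp_force: 59.3
```

```bash
python3 go.py 474.5 173.1 120 0.396
```

```text
tool d [59.1 26.   4.6] turn -0.022 yaw 0.374 z axis [-1.e-03 -8.e-04 -1.e+00] F [ 0.9  1.3 -1.1]
```

Converted, 59 mm / 400 = 0.1475, 52 mm / 400 = 0.13, -0.022 rad / 1.0472 = -0.021.

>>> tcp_steps(offsets="0 0.0375 0.015 0.0025 -0.0095 | 0 0.0875 0.035 0.0075 -0.021 | 0 0.13 0.055 0.01 -0.021 | 0 0.1475 0.065 0.01 -0.021 | 0 0.1475 0.065 0.01 -0.021")

```text
t: 5.2
eef_pos: [476.1, 173.0, 121.4]
tool_rot: [0.555, 0.832, 0.0, 0.0]
contact_force: [-0.2, -0.0, -1.9]
gripper_width: 8.9
grasp_force: 59.3
```

>>> tcp_steps(offsets="0 0 0 0 0 | 0 0 0 0 0 | 0 0 0 0 0")

```text
t: 5.45
eef_pos: [475.4, 171.9, 121.3]
tool_rot: [0.556, 0.831, -0.0, 0.0]
contact_force: [0.5, -0.3, -1.8]
gripper_width: 9.0
grasp_force: 59.3
```

```bash
python3 go.py 474.5 173.1 120 0.396; python3 -c "
from h import *
s=snap('wrist','w2');b=snap('scene','s2')
print(proj(s,[594.4,223.2,57]),proj(s,[594.4,223.2,89]),proj(b,[594.4,223.2,57]))
cv2.imwrite('pics/crop4.png',np.vstack([cv2.resize(s['frame'][60:300,100:484,::-1],(480,300)),cv2.resize(b['frame'][125:205,290:418,::-1],(480,300),interpolation=cv2.INTER_CUBIC)]))"
```

```text
tool d [ 1.5 -0.3  1.3] turn -0.003 yaw 0.393 z axis [-1.e-04 -5.e-04 -1.e+00] F [ 0.5 -0.3 -1.8]
(427.7624480492815, 205.11328575759978) (453.46046763836875, 222.3518371421255) (344.8546901878043, 154.19197753849735)
```

View pics/crop4.png

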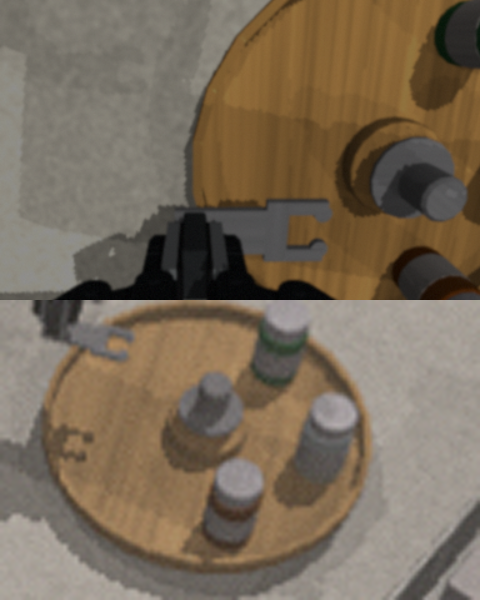

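In the wrist view, the washer centre is at full-frame pixel (430,202) and the head top at (455,219), about 2 mm left of the prediction. The scene view shows the clip level and clear. I'll approach with the noses just short of the head, above the washer, then measure again at the same depth.

```bash
python3 go.py 519 192.8 88 0.396
```

Run:
```python
from fit import *
W=load('w2')
h=lambda p:p[3]+45; hh=lambda p:p[3]+75
print(*fit([(W,(0,0,h),np.array([430.4,202.4])),(W,(0,0,hh),np.array([455.2,219.2]))],[594,223,.4,12]))
```

```text
tool d [ 2.4 48.3 33.3] turn -0.003 yaw 0.393 z axis [-0.e+00 -3.e-04 -1.e+00] F [ 0.4 -0.7 -1.8]
[590.51965214 226.21632719  -9.85094724  18.30262169] [[-0.2, 0.3], [0.2, -0.2]]
```

>>> tcp_steps(offsets="0 -0.0013 0.015 0.02 0 | 0 -0.0013 0.045 0.045 0 | 0 -0.0013 0.08 0.07 0 | 0 -0.0013 0.105 0.08 0 | 0 -0.0013 0.1175 0.08 0")

```text
t: 5.97
eef_pos: [519.2, 190.5, 87.5]
tool_rot: [0.555, 0.832, -0.001, -0.001]
contact_force: [0.2, -0.3, -1.4]
gripper_width: 9.3
grasp_force: 59.3
```

>>> tcp_steps(offsets="0 0 0 0 0 | 0 0 0 0 0 | 0 0 0 0 0")

```text
t: 6.22
eef_pos: [518.6, 190.4, 89.4]
tool_rot: [0.555, 0.832, -0.0, -0.0]
contact_force: [-0.9, 0.5, -2.4]
gripper_width: 8.8
grasp_force: 59.3
```

```bash
python3 go.py 519 192.8 88 0.396
```

```text
tool d [2.  1.3 1.4] turn -0.002 yaw 0.394 z axis [-2.e-04 -1.e-04 -1.e+00] F [-0.9  0.5 -2.4]
```

```bash
python3 -c "
from h import *
s=snap('wrist','w3');t=manip.read_state();print(t['eef_pos'])
for z in(57,63,89,95):print(z,proj(s,[594.4,223.2,z]))
cv2.imwrite('pics/crop5.png',cv2.resize(s['frame'][130:290,230:443,::-1],(799,600),interpolation=cv2.INTER_CUBIC))"
```

```text
[518.5521406  190.43473763  89.51479413]
57 (383.786883545812, 223.86887545234842)
63 (387.6075526791446, 227.81379381488262)
89 (407.0396196490418, 247.96225725149657)
95 (412.32097166924143, 253.463750297988)
```

View pics/crop5.png

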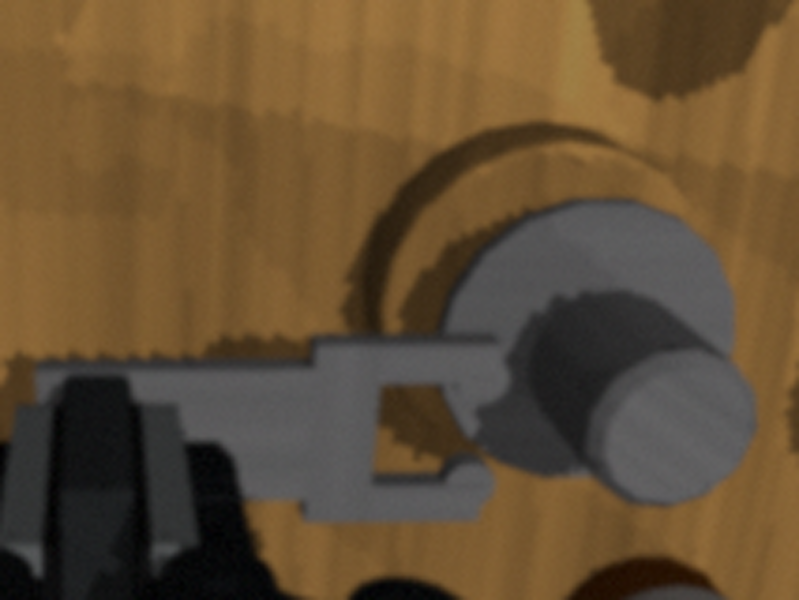

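The washer ellipse is centred at crop (589,337) and the head top at (679,427). The fork is about level with the washer's lower half, so it needs to go left. I'll solve for the axis using the held clip as the camera's reference.

Create ax.py:
```python
from fit import *
from scipy.spatial.transform import Rotation as R
W=load('w3');E0=W['extrinsics'];q=lambda x,y:np.array([229.5+(x+.5)/3.751,129.5+(y+.5)/3.751])
tcp=np.array([518.55,190.43,89.51]);c,s=np.cos(.394),np.sin(.394)
clip=[((32,15),(315,345)),((32,-15),(305,520)),((42,8.5),(380,387)),((42,-8.5),(373,487)),((57.5,9),(487,378)),((57.5,-9),(470,482)),((-9,11),(38,370))]
def rim(x,y,z,r): 
    a=np.linspace(0,2*np.pi,73);P=np.array([proj(C,[x+r*np.cos(t),y+r*np.sin(t),z]) for t in a]);return np.r_[P.min(0),P.max(0)]
C=dict(W)
wr=np.r_[q(443,200),q(735,475)];hr=np.r_[q(602,347),q(755,505)]
def f(p):
    D=np.eye(4);D[:3,:3]=R.from_rotvec(p[3:6]).as_matrix();D[:3,3]=p[6:9];C['extrinsics']=D@E0;o=[]
    for (X,Y),u in clip:o+=list(np.array(proj(C,tcp+[c*X-s*Y,s*X+c*Y,4-12.7]))-q(*u))
    o+=list(rim(p[0],p[1],p[2],26)-wr)+list((rim(p[0],p[1],p[2]+32,13)-hr)[1:])
    return np.r_[o,p[3:6]/.005,p[6:9]/1.5,(p[9:])]
r=least_squares(f,[594.4,223.2,58,0,0,0,0,0,0]);J=np.linalg.inv(r.jac.T@r.jac)
print(r.x.round(3),np.sqrt(np.diag(J)).round(2)[:3]);print(r.fun.round(1))
d=r.x[:2]-tcp[:2];print('fwd',d@[c,s],'left',d@[-s,c])
```

```bash
python3 ax.py
```

```text
[ 5.97200e+02  2.25624e+02  5.20620e+01 -2.00000e-03 -1.00000e-03
  1.00000e-03  5.00000e-02 -1.00800e+00 -5.27000e-01] [1.4  0.7  2.08]
[ 0.6 -0.4 -0.1  0.4  0.4 -0.9 -0.2 -0.7 -0.6  0.5  0.4  1.1 -0.4 -0.2
 -0.4  0.2 -0.8 -0.5  0.4  1.  -0.2 -0.4 -0.2  0.2  0.  -0.7 -0.4]
fwd 86.13414231995083 left 2.305175131745276
```

Converted, 8 mm / 400 = 0.02, 1.8 mm / 400 = 0.0045.

>>> tcp_steps(offsets="0 0.0045 0.01 0 0 | 0 0.0045 0.01 0.005 0 | 0 0.0045 0.01 0.01 0 | 0 0.0045 0.01 0.015 0 | 0 0.0045 0.01 0.02 0")

```text
t: 6.68
eef_pos: [521.6, 193.7, 81.0]
tool_rot: [0.555, 0.832, -0.0, -0.0]
contact_force: [-0.2, 0.5, -2.2]
gripper_width: 8.7
grasp_force: 59.3
```

>>> tcp_steps(offsets="0 0 0 0.0025 0 | 0 0 0 0.005 0 | 0 0 0 0.0075 0")

```text
t: 6.93
eef_pos: [521.8, 193.7, 78.1]
tool_rot: [0.555, 0.832, -0.0, -0.0]
contact_force: [0.5, -0.1, -0.4]
gripper_width: 9.3
grasp_force: 59.3
```

Converted, 3 mm / 400 = 0.0075, 2 mm / 400 = 0.005.

>>> tcp_steps(offsets="0 0 0 0.0025 0 | 0 0 0 0.005 0 | 0 0 0 0.0075 0")

```text
t: 7.18
eef_pos: [521.9, 193.8, 75.3]
tool_rot: [0.555, 0.832, 0.0, 0.0]
contact_force: [0.3, 0.7, -0.6]
gripper_width: 8.8
grasp_force: 59.3
```

```bash
python3 go.py 522 194 70 0.396
```

```text
tool d [0.2 0.2 5.3] turn -0.002 yaw 0.394 z axis [ 1.e-04  0.e+00 -1.e+00] F [ 0.3  0.7 -0.6]
```

Converted, 2.5 mm / 400 = 0.0063, 2 mm / 400 = 0.005.

>>> tcp_steps(offsets="0 0 0 0.0025 0 | 0 0 0 0.005 0 | 0 0 0 0.0063 0")

```text
t: 7.43
eef_pos: [521.7, 193.7, 72.6]
tool_rot: [0.555, 0.832, -0.0, -0.0]
contact_force: [-0.4, 0.1, -0.1]
gripper_width: 8.8
grasp_force: 59.3
```

Converted, 2 mm / 400 = 0.005, 1.4 mm / 400 = 0.0035.

>>> tcp_steps(offsets="0 0 0 0.0018 0 | 0 0 0 0.0035 0 | 0 0 0 0.005 0")

```text
t: 7.68
eef_pos: [521.9, 193.8, 70.7]
tool_rot: [0.555, 0.832, -0.0, -0.0]
contact_force: [-0.3, -0.2, -0.3]
gripper_width: 8.6
grasp_force: 59.3
```

Converted, 1.4 mm / 400 = 0.0035, 0.7 mm / 400 = 0.0018.

>>> tcp_steps(offsets="0 0 0 0.0018 0 | 0 0 0 0.0035 0 | 0 0 0 0.0035 0")

```text
t: 7.93
eef_pos: [522.0, 193.8, 70.2]
tool_rot: [0.555, 0.832, -0.0, 0.0]
contact_force: [-2.1, -1.1, 2.5]
gripper_width: 8.8
grasp_force: 60.0
```

Contact: Fz rose by about 3.5 N at TCP z ≈ 70.3, so the groove floor is at about 57.6. Raising to mid-clearance and advancing.

Converted, -2 mm / 400 = -0.005, -1 mm / 400 = -0.0025.

>>> tcp_steps(offsets="0 0 0 -0.0025 0 | 0 0 0 -0.005 0 | 0 0 0 -0.005 0 | 0 0 0 -0.005 0")

```text
t: 8.27
eef_pos: [521.7, 193.8, 71.2]
tool_rot: [0.555, 0.832, -0.0, -0.0]
contact_force: [-1.1, 0.2, -0.6]
gripper_width: 8.8
grasp_force: 59.3
```

>>> tcp_steps(offsets="0 0 0.005 0 0 | 0 0 0.0125 0 0 | 0 0 0.0175 0 0 | 0 0 0.0175 0 0")

```text
t: 8.6
eef_pos: [529.0, 196.7, 71.5]
tool_rot: [0.555, 0.832, 0.0, 0.0]
contact_force: [0.4, -1.3, -1.4]
gripper_width: 8.7
grasp_force: 59.3
```

```bash
python3 go.py 522 194 71.3 0.396
```

```text
tool d [ 0.2 -7.5  0.2] turn -0.002 yaw 0.394 z axis [ 8.e-04  2.e-04 -1.e+00] F [ 0.4 -1.3 -1.4]
```

Converted, 4 mm / 400 = 0.01, 3 mm / 400 = 0.0075.

>>> tcp_steps(offsets="0 0 0.0038 0 0 | 0 0 0.0075 0 0 | 0 0 0.01 0 0 | 0 0 0.01 0 0")

```text
t: 8.93
eef_pos: [532.3, 198.1, 71.5]
tool_rot: [0.555, 0.832, 0.0, 0.0]
contact_force: [-0.4, 0.0, -1.0]
gripper_width: 8.5
grasp_force: 59.3
```

Converted, 3 mm / 400 = 0.0075, 2 mm / 400 = 0.005.

>>> tcp_steps(offsets="0 0 0.0025 0 0 | 0 0 0.005 0 0 | 0 0 0.0075 0 0 | 0 0 0.0075 0 0")

```text
t: 9.27
eef_pos: [534.0, 199.2, 71.0]
tool_rot: [0.555, 0.832, -0.001, -0.001]
contact_force: [-1.8, 0.5, -0.5]
gripper_width: 8.9
grasp_force: 59.3
```

Converted, 2 mm / 400 = 0.005, 1.4 mm / 400 = 0.0035.

>>> tcp_steps(offsets="0 0 0.0018 0 0 | 0 0 0.0035 0 0 | 0 0 0.005 0 0 | 0 0 0.005 0 0")

```text
t: 9.6
eef_pos: [534.7, 199.8, 70.8]
tool_rot: [0.555, 0.832, -0.002, -0.002]
contact_force: [-5.4, -0.6, 0.1]
gripper_width: 9.1
grasp_force: 59.5
```

```bash
python3 go.py 534 199.2 71.3 0.396
```

```text
tool d [-0.3 -0.9 -0.5] turn -0.002 yaw 0.394 z axis [-4.5e-03 -6.0e-04 -1.0e+00] F [-5.4 -0.6  0.1]
```

Converted, 2.5 mm / 400 = 0.0063, 2 mm / 400 = 0.005.

>>> tcp_steps(offsets="0 0.0015 0.0025 0 0 | 0 0.0015 0.005 -0.0008 0 | 0 0.0015 0.0063 -0.0008 0 | 0 0.0015 0.0063 -0.0008 0")

```text
t: 9.93
eef_pos: [536.4, 201.4, 70.9]
tool_rot: [0.555, 0.832, -0.002, -0.002]
contact_force: [-5.2, 0.5, 0.5]
gripper_width: 8.8
grasp_force: 59.7
```

```bash
python3 go.py 534 199.2 71.3 0.396
```

```text
tool d [-1.1 -3.1 -0.4] turn -0.002 yaw 0.394 z axis [-5.4e-03 -6.0e-04 -1.0e+00] F [-5.2  0.5  0.5]
```

Converted, 2.5 mm / 400 = 0.0063, 2 mm / 400 = 0.005.

>>> tcp_steps(offsets="0 0.002 0.0025 0 0 | 0 0.002 0.005 -0.0005 0 | 0 0.002 0.0063 -0.0005 0 | 0 0.002 0.0063 -0.0005 0")

```text
t: 10.27
eef_pos: [537.5, 202.3, 71.0]
tool_rot: [0.555, 0.832, -0.003, -0.003]
contact_force: [-7.7, -1.6, 2.6]
gripper_width: 9.0
grasp_force: 59.8
```

```bash
python3 go.py 534 199.2 71.3 0.396
```

```text
tool d [-1.5 -4.4 -0.3] turn -0.002 yaw 0.394 z axis [-0.0077 -0.0023 -1.    ] F [-7.7 -1.6  2.6]
```

Converted, 2.5 mm / 400 = 0.0063, 2 mm / 400 = 0.005.

>>> tcp_steps(offsets="0 0.0008 0.0025 -0.001 0 | 0 0.0008 0.005 -0.001 0 | 0 0.0008 0.0063 -0.001 0 | 0 0.0008 0.0063 -0.001 0")

```text
t: 10.6
eef_pos: [540.6, 203.7, 71.1]
tool_rot: [0.555, 0.832, -0.002, -0.002]
contact_force: [-3.6, -0.4, -0.9]
gripper_width: 9.0
grasp_force: 59.1
```

```bash
python3 go.py 534 199.2 71.3 0.396
```

```text
tool d [-1.7 -7.8 -0.2] turn -0.002 yaw 0.394 z axis [-0.0052 -0.0015 -1.    ] F [-3.6 -0.4 -0.9]
```

Converted, 3 mm / 400 = 0.0075, 2 mm / 400 = 0.005.

>>> tcp_steps(offsets="0 0 0.0025 0 0 | 0 0 0.005 0 0 | 0 0 0.0075 0 0 | 0 0 0.0075 0 0")

```text
t: 10.93
eef_pos: [547.4, 206.4, 72.6]
tool_rot: [0.555, 0.832, 0.002, 0.001]
contact_force: [1.5, 3.3, -6.0]
gripper_width: 8.8
grasp_force: 58.7
```

```bash
python3 go.py 534 199.2 71.3 0.396
```

```text
tool d [ -1.5 -15.2   1.2] turn -0.002 yaw 0.394 z axis [ 0.0039  0.0019 -1.    ] F [ 1.5  3.3 -6. ]
```

Converted, 2 mm / 400 = 0.005, 1 mm / 400 = 0.0025.

>>> tcp_steps(offsets="0 0 0.0025 0 0 | 0 0 0.005 0 0 | 0 0 0.005 0 0")

```text
t: 11.18
eef_pos: [548.2, 206.7, 72.6]
tool_rot: [0.555, 0.832, 0.001, 0.0]
contact_force: [0.5, 2.1, -3.5]
gripper_width: 8.9
grasp_force: 59.1
```

```bash
python3 go.py 534 199.2 71.3 0.396
```

```text
tool d [ -1.5 -16.    1.3] turn -0.002 yaw 0.394 z axis [ 1.2e-03  7.0e-04 -1.0e+00] F [ 0.5  2.1 -3.5]
```

Converted, 2 mm / 400 = 0.005, 1.4 mm / 400 = 0.0035.

>>> tcp_steps(offsets="0 0 0.0018 0.001 0 | 0 0 0.0035 0.002 0 | 0 0 0.005 0.002 0 | 0 0 0.005 0.002 0")

```text
t: 11.52
eef_pos: [549.2, 206.6, 71.8]
tool_rot: [0.555, 0.832, -0.001, -0.0]
contact_force: [-1.8, -0.1, 0.1]
gripper_width: 8.8
grasp_force: 59.7
```

```bash
python3 go.py 534 199.2 71.3 0.396
```

```text
tool d [ -1.  -16.9   0.5] turn -0.002 yaw 0.394 z axis [-8.e-04 -9.e-04 -1.e+00] F [-1.8 -0.1  0.1]
```

Converted, 3 mm / 400 = 0.0075, 2 mm / 400 = 0.005.

>>> tcp_steps(offsets="0 0 0.0025 0 0 | 0 0 0.005 0 0 | 0 0 0.0075 0 0 | 0 0 0.0075 0 0")

```text
t: 11.85
eef_pos: [549.4, 206.8, 70.9]
tool_rot: [0.555, 0.832, -0.003, -0.002]
contact_force: [-8.0, -3.3, 4.0]
gripper_width: 8.5
grasp_force: 60.2
```

```bash
python3 go.py 534 199.2 71.3 0.396
```

```text
tool d [ -1.1 -17.1  -0.3] turn -0.002 yaw 0.394 z axis [-0.0071 -0.0032 -1.    ] F [-8.  -3.3  4. ]
```

Hard stop: the push rose to 8.6 N with no advance after the snap, so the clip is home. I'll take off the load and open a little.

Converted, -3 mm / 400 = -0.0075, -1.5 mm / 400 = -0.0038.

>>> tcp_steps(offsets="0 0 -0.0038 -0.0005 0 | 0 0 -0.0075 -0.001 0 | 0 0 -0.0075 -0.001 0")

```text
t: 12.1
eef_pos: [549.1, 206.8, 71.5]
tool_rot: [0.555, 0.832, -0.0, -0.0]
contact_force: [-1.6, -0.9, -1.9]
gripper_width: 8.8
grasp_force: 59.2
```

```bash
python3 go.py 534 199.2 71.3 0.396
```

```text
tool d [ -1.2 -16.8   0.2] turn -0.002 yaw 0.394 z axis [-3.e-04 -3.e-04 -1.e+00] F [-1.6 -0.9 -1.9]
```

>>> tcp_steps(offsets="14 0 -0.0075 -0.001 0 | 20 0 -0.0075 -0.001 0 | 26 0 -0.0075 -0.001 0 | 28 0 -0.0075 -0.001 0 | 28 0 -0.0075 -0.001 0")

```text
t: 12.52
eef_pos: [547.4, 206.1, 72.9]
tool_rot: [0.555, 0.832, 0.001, 0.001]
contact_force: [0.3, 0.5, -0.2]
gripper_width: 28.0
grasp_force: 0.0
```

```bash
python3 go.py 534 199.2 71.3 0.396
```

```text
tool d [ -1.2 -15.    1.6] turn -0.002 yaw 0.394 z axis [ 1.7e-03  4.0e-04 -1.0e+00] F [ 0.3  0.5 -0.2]
```

Converted, -100 mm / 400 = -0.25, -80 mm / 400 = -0.2.

>>> tcp_steps(offsets="28 0 0.0025 -0.025 0 | 28 0 0.0025 -0.075 0 | 28 0 0.0025 -0.1375 0 | 28 0 0 -0.2 0 | 28 0 0 -0.25 0")

```text
t: 12.93
eef_pos: [547.5, 206.1, 175.2]
tool_rot: [0.555, 0.832, 0.001, 0.001]
contact_force: [1.2, 1.3, 0.5]
gripper_width: 27.6
grasp_force: 0.0
```

>>> tcp_steps(offsets="28 0 -0.075 0 0 | 28 0 -0.15 0 0 | 28 0 -0.15 0 0 | 28 0 -0.15 0 0")

```text
t: 13.27
eef_pos: [489.9, 182.5, 172.5]
tool_rot: [0.555, 0.832, -0.0, -0.0]
contact_force: [-0.1, 0.2, 0.3]
gripper_width: 27.7
grasp_force: 0.0
```

```bash
python3 -c "
from h import *
s=snap('wrist','w4');b=snap('scene','s4');print(manip.read_state()['contact_force'])
cv2.imwrite('pics/crop6.png',np.vstack([cv2.resize(s['frame'][60:300,128:512,::-1],(480,300)),cv2.resize(b['frame'][125:205,290:418,::-1],(480,300),interpolation=cv2.INTER_CUBIC)]))"
```

```text
[-0.02547857 -0.17483721  0.44944307]
```

View pics/crop6.png

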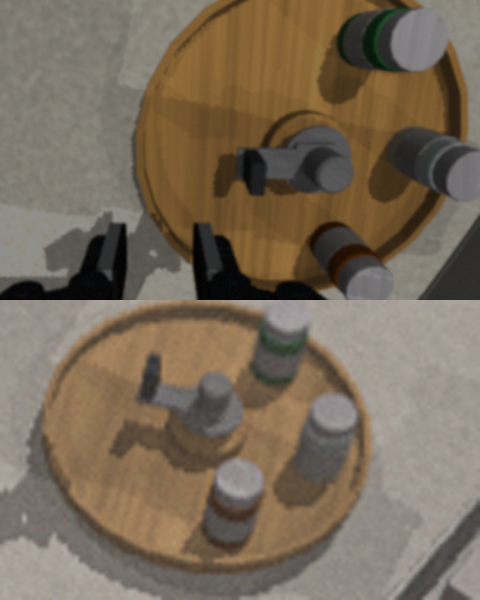

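The clip sits level in the groove, with its tab at crop (255,170) and its fork around the spindle at (320,160). The jars look unmoved and the gripper is clear. Handing in.

```bash
python3 -c "
from cell import manip
print(manip.hand_in())"
```

```text
the job is handed in; nothing more can be done
None
```

The clip snapped home in the spindle groove and stopped hard at about 9 N, the highest push I read; I let go of it, the jars looked unmoved, and I handed the job in at about 13 s (no verdict came back).

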